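# Dust off a tray of heel lifts at the extraction hood

## Task

Lift the loaded top tray off the pile, keeping it level so that both heel lifts stay in it, and set it down flat and square on the apron in front of the dust hood's mouth, midway between the apron's folded side edges. Let go of it, then pull the duct's spring-closing gate (the sliding blade with the upright black bar) open to half its travel - never well past half, or the suction would take the lifts - and finish while still holding the gate there. Leave the other two trays, the bottle, the hammer and the cork sole where they are.

Things in the scene. Friction and masses are not known exactly. Their poses are not given: they have to be found in the camera images.
- tray_centre (a point): centre (half-way up) of the top tray: open plywood tray, 110 (x) x 150 (y) x 50 mm high, 0.16 to 0.3 kg, loose, walls 8 mm, floor 6 mm. A 12 mm thick divider runs along its x through the middle, 94 mm long, as high as the rim (25 mm above this point), with a 61 mm wide compartment on each side: pinch it across (along y) at its middle, tips no deeper than 35 mm below the rim. z is up
- tray_mid: the empty middle tray, the same kind; origin at the centre of its underside. The top tray stands flat on its rim, 50 mm above this origin, not locked, held by weight alone
- tray_low: the empty bottom tray, the same kind, standing on the bench; origin at the centre of its underside
- lift_l_centre (a point): centre of a black rubber heel lift, D-shaped, 41 x 38 x 7 mm, 20 g, lying loose in the +y compartment of the top tray
- lift_r_centre (a point): centre of the other, equal heel lift, lying loose in the -y compartment of the top tray
- apron (a point): middle of the sheet-metal apron before the dust hood, on its top face (8 mm above the bench): the spot for the middle of the tray's underside. x points into the hood's mouth, y along it, z up. The apron is flat for 85 mm either way along x; its folded edges, 14 mm high, have inner faces at y = +96 and -96 mm. The hood's mouth, 114 mm high with lips 12 mm forward, begins at x = +85 mm
- gate (a joint): travel of the gate blade in m: 0 shut (as it starts), 0.064 fully open, half is 0.032. It opens along the apron's -x. A spring pulls it shut: 4.5 N when shut, 180 N/m more as it opens (10 N at half, 16 N at full), plus 1 N of friction; let go, it shuts. Three scribed lines on the plate under the bar mark shut, half and full
- gate_grip (a point): grip point on the gate's upright black bar, 143 mm above the bench, 22 mm below the bar's top; moves with the gate. The bar is 16 mm (apron's x) by 22 mm (apron's y), free all round above the blade's top edge (111 mm over the bench), but for the gate's body, 127 mm high, 72 mm away on its +x side when shut. Shut, it lies at x = +20, y = -165 mm from the apron point in the apron's frame
- dye_bottle: bystander: white bottle, 56 mm across, 130 mm high; origin at the centre of its underside
- hammer: bystander: hammer of 240 mm lying on the bench; origin on the bench under the handle line, x along the handle
- platform_sole: bystander: cork platform sole with heel, about 250 x 70 x 55 mm; origin under its middle
Not all that is in view belongs to the job. Leave any blue or green look-alike of the part that bears tray_centre alone.

How it is judged:
By the outcome, as a careful person would: the job done as asked, in the order asked, and still so for the second after the job is handed in, while the arm keeps its last pose, push and grip.
It also fails if it takes over 54 s, if anything falls off the work surface, if the arm or the gripper's body presses on something with over 40 N, if the wrist force passes 120 N, or if a joint passes its speed limit or range.

## Robot

A 6-joint arm with a two-finger parallel gripper is mounted at the origin on the work surface. World frame = base frame: x ahead of the robot, y to its left, z up, the work surface at z = 0. Lengths are in m, angles in rad, forces in N, time in s.
With the tool pointing down it reaches from about 0.425 to 0.925 m from the base axis. Payload 12.5 kg.
Tool frame: the origin (TCP) lies on the centre line of the jaws, within the pads' length; the fingertips stand 14 mm ahead of it and the grasp point (between the pads) lies 5 mm behind it; z points along the fingers, y is the direction in which the jaws open and shut (so a half turn about z gives the same grasp; the last joint's range is limited). The gripper opens to 85 mm and grips with 20 to 120 N. Pads are 22 mm wide; open, the fingers measure 114 mm over their backs; the gripper's body (76 mm by 85 mm) begins 54 mm behind the grasp point. The pads swing forward as they close: fully open they stand 13 mm farther back than shut.
Start: joints at [1.208, 0.491, 1.559, -0, 1.092, -0.106], TCP at [0.159, 0.605, 0.245] pointing down, gripper open.
Joint ranges: [-3.1, 3.1], [-0.84, 2.19], [0.05, 2.79], [-1.13, 4.28], [0.06, 2.93], [-2.69, 2.69]. Speed limits (rad/s): [2.22, 2.22, 2.79, 3.14, 3.14, 3.14].

## Interface

Orientations are given as [roll, pitch, yaw] about the fixed x, y, z axes, in that order (R = Rz(yaw) Ry(pitch) Rx(roll)).
In Python, from station import sensors, grab_frame, hand_in, search_frame, place_of gives the robot as it stands.
- The arm moves only by the tool apply_moves, never from a script. Its argument "steps" is a list of rows, each an object of numbers: "tx", "ty", "tz": the shift along the tool's x, y, z in cm; "ax", "ay", "az": the turn, a rotation vector about the tool's x, y, z in rad. In form: [{"tx": .., "ty": .., "tz": .., "ax": .., "ay": .., "az": ..}, ...]. A call has 1 to 20 rows; each row shifts and turns the commanded pose from where the row before left it, along the tool's axes as they then stand; what a row does not reach is not made up. A row lasts 1/8 s, in which the tool goes at most 62.5 mm and 10.7 degrees, less where a joint would pass 70% of its speed; a pose out of reach is approached as far as the arm can. A call with a gripper value outside its range is refused whole. "hand" is the opening, from 0 (shut) to 1 (fully open), set as the call begins (left out, the last holds). The fingers move at their own pace and stop on an object; "squeeze" is the grip in N (left out, the last holds). Time passes only in rows, so rows that do not move let the fingers close. It gives the time, the measured TCP pose, the force and the opening at its end, in the units of the state.
- sensors.state(): the state, without advancing time (a new reading comes with each control period).
- grab_frame(name): name is "scene" or "top" or "wrist"; returns a dict with "color" (384x512x3 uint8, red, green, blue), "fov_y" (degrees; the focal length in pixels is half the picture's height over the tangent of half this angle, whatever the lens; pixels are square), "cx", "cy" (the principal point, pixels), "rvec" (rotation vector, rad) and "tvec" (3), from world to camera coordinates, as OpenCV has them; the wrist camera has in their place "mount" (4x4, takes a point from camera to tool coordinates, whose origin is the TCP and whose axes are the flange's). Camera axes: x right, y down, z forward; pixel columns grow to the right and rows downward; lengths in m; the calibration is good to about 2 mm. A picture is of the moment at which its call begins: read the wrist's pose just before it. There is no depth.
- hand_in(): hands the job in, once; it reports no verdict.
Trained networks look in a picture, given as the dict that the camera call returned (one of the last four; its "shot" number tells which), for a name from the list of things; names that differ only in an ending like _2 or _b are one class to them, and where a whole thing is asked for, a point or a joint stands for the part that bears it (a point fixed in the world has none). Each returns a list of dicts, best first, with "p" (0 to 1); they miss things now and then, are a little off and sometimes report something else, mostly with a low value. They report only what shows in the picture. A call takes as long as a camera call. They do not tell look-alikes from the thing itself.
- search_frame(picture, target): "point" ([x, y, z] in m, in world coordinates, good to about 4 mm: the middle of the surface that is visible of it).
- place_of(picture, target): "point" ([x, y, z] in m, in world coordinates, good to about 4 mm: a listed point, or the origin of a listed thing).
The state is a dict: "time": time; "joint_pos": joint angles; "joint_vel": joint speeds; "tau": joint torques, N m; "eef_pos": TCP position; "tcp_rot": TCP orientation; "force": force on the tool from outside, world axes, zero at the start; "moment": the same for the moment, N m; "opening": finger opening in m.
Only numpy, scipy, OpenCV 4.12 (cv2) and the standard library are available. Lean on these libraries where they do the work, as an engineer would, in place of code of your own. Each camera call takes 0.05 s, during which the arm holds its last target.

## Working session

There is one attempt and no reset: what is moved stays moved. The work goes in short steps, Python scripts to look and compute and a tool call to move; the robot and the scene stay as the last step left them, time stands still between calls to the robot, and variables do not carry over. Pictures are saved under pics/ and viewed, and the job is handed in when it is done.

Besides the shell and the picture viewer there is one more tool, called after "Request:" as name(argument=value, ...), one argument or row to a line, values as JSON. apply_moves: Moves the arm, as the interface text tells. Its arguments: {"type":"object","properties":{"steps":{"type":"array"},"hand":{"type":"number"},"squeeze":{"type":"number"}},"required":["steps"]}

```bash
mkdir -p pics; ls; cat > h.py <<'E'
import numpy as np, cv2
from station import sensors, grab_frame, hand_in, search_frame, place_of
def save(f,n):
    cv2.imwrite('pics/'+n+'.png', f['color'][:,:,::-1])
def KRT(f):
    c=f['color']; h=c.shape[0]; fl=h/2/np.tan(np.radians(f['fov_y'])/2)
    K=np.array([[fl,0,f['cx']],[0,fl,f['cy']],[0,0,1]])
    return K,cv2.Rodrigues(np.array(f['rvec'],float))[0],np.array(f['tvec'],float)
def proj(f,p):
    K,R,t=KRT(f); q=K@(R@np.array(p,float)+t); return q[:2]/q[2]
def unproj(f,u,v,z):
    K,R,t=KRT(f); d=R.T@np.linalg.inv(K)@np.array([u,v,1.]); c=-R.T@t
    return c+d*(z-c[2])/d[2]
E
python3 - <<'E'
from h import *
s=sensors.state();print({k:np.round(v,3) for k,v in s.items()})
for n in ('scene','top'):
    f=grab_frame(n);save(f,n+'0')
    for t in ['tray_centre','tray_mid','tray_low','lift_l_centre','lift_r_centre','apron','gate_grip','dye_bottle','hammer','platform_sole']:
        r=place_of(f,t); print(n,t,[(np.round(d['point'],3).tolist(),round(d['p'],2)) for d in r[:3]])
E
```

```text
pics
{'time': np.float64(0.0), 'joint_pos': array([ 1.208,  0.492,  1.559, -0.   ,  1.092, -0.106]), 'joint_vel': array([-0.   , -0.001,  0.001,  0.001, -0.002, -0.001]), 'tau': array([ 0.0000e+00, -6.1846e+01, -2.6160e+01, -0.0000e+00,  4.0000e-03,
       -0.0000e+00]), 'eef_pos': array([0.159, 0.604, 0.245]), 'tcp_rot': array([-3.14 , -0.   ,  2.885]), 'force': array([-0.921,  0.282,  1.297]), 'moment': array([-0.055, -0.002,  0.013]), 'opening': np.float64(0.085)}
scene tray_centre [([0.439, -0.728, 0.024], 0.88), ([0.305, -0.293, 0.024], 0.86), ([0.574, -0.532, 0.028], 0.73)]
scene tray_mid [([0.527, -0.336, 0.051], 0.62)]
scene tray_low [([0.532, -0.334, -0.002], 0.81)]
scene lift_l_centre [([0.482, -0.336, 0.11], 0.36), ([0.531, -0.332, -0.005], 0.27)]
scene lift_r_centre [([0.562, -0.346, 0.109], 0.43)]
scene apron [([0.505, 0.007, 0.005], 0.66)]
scene gate_grip [([0.671, 0.021, 0.146], 0.75)]
scene dye_bottle [([0.676, 0.402, -0.003], 0.69)]
scene hammer [([0.354, 0.456, -0.002], 0.66), ([0.67, 0.403, -0.002], 0.22)]
scene platform_sole [([0.738, -0.301, -0.0], 0.82)]
top tray_centre [([0.306, -0.294, 0.028], 0.94), ([0.525, -0.334, 0.124], 0.85), ([0.439, -0.727, 0.026], 0.56)]
top tray_mid []
top tray_low [([0.529, -0.333, -0.002], 0.43)]
top lift_l_centre [([0.484, -0.333, 0.113], 0.47)]
top lift_r_centre [([0.554, -0.347, 0.11], 0.49), ([0.523, -0.334, 0.126], 0.35), ([0.735, -0.301, 0.004], 0.29)]
top apron [([0.511, 0.005, 0.013], 0.59)]
top gate_grip [([0.676, 0.02, 0.141], 0.48), ([0.505, 0.002, 0.011], 0.36)]
top dye_bottle [([0.672, 0.404, 0.0], 0.69)]
top hammer [([0.352, 0.456, 0.001], 0.97)]
top platform_sole [([0.736, -0.3, 0.001], 0.59), ([0.478, -0.333, 0.111], 0.49)]
```

View pics/scene0.png

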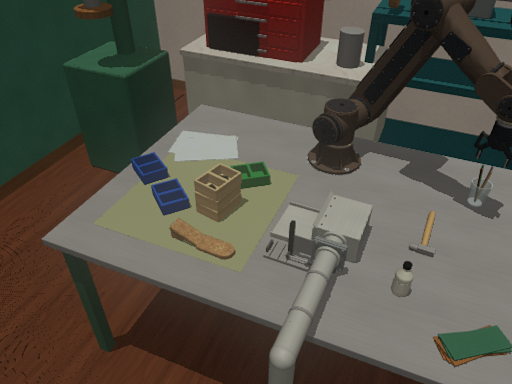

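View pics/top0.png

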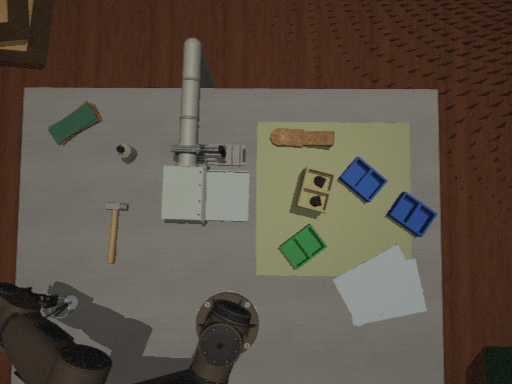

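The scene: the pile of three trays is at about (218,192) in the scene picture, the apron at about (300,228) facing −y, and the bar at about (292,238). In the top view the tray is at (315,190), the apron at (228,195) and the gate at (220,153). Next I'll enlarge these for corners.

```bash
python3 - <<'E'
from h import *
f=grab_frame('top'); c=f['color'][:,:,::-1]
def crop(x0,y0,x1,y1,k,n): 
    cv2.imwrite('pics/'+n+'.png',cv2.resize(c[y0:y1,x0:x1],None,fx=k,fy=k,interpolation=cv2.INTER_CUBIC))
crop(290,155,350,225,8,'tr'); crop(155,135,255,235,6,'ap')
print(KRT(f)); print(-KRT(f)[1].T@KRT(f)[2])
E
```

```text
(array([[410.3553333 ,   0.        , 259.98903261],
       [  0.        , 410.3553333 , 191.62387687],
       [  0.        ,   0.        ,   1.        ]]), array([[ 0.00713258, -0.99994551, -0.00762282],
       [-0.9979257 , -0.00663003, -0.0640339 ],
       [ 0.06397987,  0.00806373, -0.99791861]]), array([-0.12662766,  0.52072377,  1.62075895]))
[ 0.41685087 -0.13623771  1.64976423]
```

View pics/tr.png

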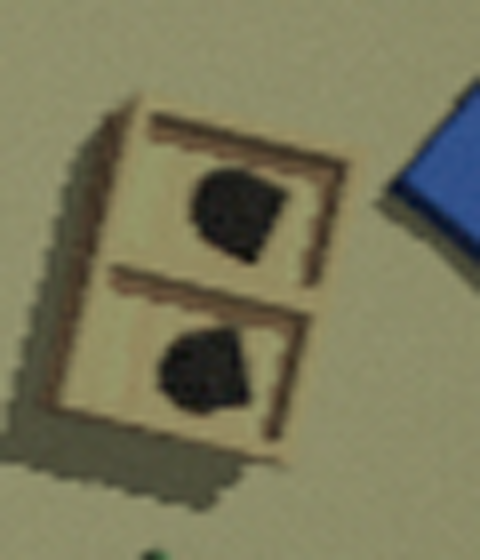

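View pics/ap.png

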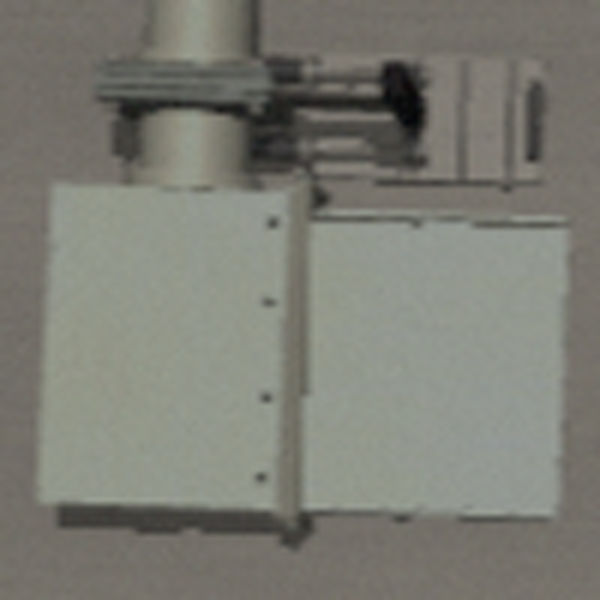

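```bash
python3 - <<'E'
from h import *
f=grab_frame('top')
P=[unproj(f,290+u/8,155+v/8,.15)[:2] for u,v in [(143,95),(352,155),(285,462),(68,405)]]
P=np.array(P);print(P,P.mean(0)); print(np.linalg.norm(P-np.roll(P,-1,0),axis=1))
for a,b in((0,1),(3,2),(0,3),(1,2)): print(np.degrees(np.arctan2(*(P[b]-P[a])[::-1])))
Q=np.array([unproj(f,155+u/6,135+v/6,.02)[:2] for u,v in [(310,216),(568,220),(555,517),(302,514)]])
print(Q,np.linalg.norm(Q-np.roll(Q,-1,0),axis=1))
for a,b in((0,1),(3,2),(1,2)): print(np.degrees(np.arctan2(*(Q[b]-Q[a])[::-1])))
H=np.array([unproj(f,155+u/6,135+v/6,.12)[:2] for u,v in [(50,182),(38,500),(295,180),(280,515)]]);print(H)
for a,b in((0,1),(2,3)): print(np.degrees(np.arctan2(*(H[b]-H[a])[::-1])))
w=grab_frame('wrist');print(w['mount'],w['fov_y'])
E
```

```text
[[ 0.60527054 -0.29937258]
 [ 0.5781935  -0.39508576]
 [ 0.43741506 -0.36397438]
 [ 0.46270687 -0.26511974]] [ 0.52089649 -0.33088811]
[0.09946949 0.1441752  0.10203879 0.14662079]
-105.79608358555953
-104.35118990323357
166.48999490477522
167.53819591038476
[[ 0.60252009  0.09063759]
 [ 0.6009197  -0.08128015]
 [ 0.40371081 -0.07441697]
 [ 0.40448558  0.09286903]] [0.17192519 0.19732828 0.1672878  0.19804709]
-90.53335365520591
-90.26535593097529
178.0068234583397
[[0.61151349 0.24005355]
 [0.41273913 0.24310013]
 [0.61371779 0.08646456]
 [0.40452728 0.09246551]]
179.12190705003295
178.35683343622415
[[ 1.28973933e-03 -9.51458591e-01 -3.07774083e-01  7.88782704e-02]
 [ 9.99999162e-01  1.19305350e-03  5.02307552e-04  9.81887607e-04]
 [-1.10733887e-04 -3.07774473e-01  9.51459332e-01 -1.28145225e-01]
 [ 0.00000000e+00  0.00000000e+00  0.00000000e+00  1.00000000e+00]] 71.77421469194901
```

```bash
cat >> h.py <<'E'
from scipy.spatial.transform import Rotation as Rn
import json
def Rt(yaw): return Rn.from_euler('xyz',[np.pi,0,yaw])
def plan(wps,start=None,dec=2):
    """wps: list of (x,y,z,yaw_deg); one row each; prints rows, simulated"""
    s=sensors.state()
    p=np.array(s['eef_pos'],float); R=Rn.from_euler('xyz',s['tcp_rot'])
    rows=[]
    for x,y,z,yw in wps:
        d=np.round(R.inv().apply(np.array([x,y,z])-p)*100,dec)
        a=np.round((R.inv()*Rt(np.radians(yw))).as_rotvec(),3)
        rows.append(dict(zip(('tx','ty','tz','ax','ay','az'),[float(q)+0. for q in (*d,*a)])))
        rows[-1]={k:v for k,v in rows[-1].items() if v}
        p=p+R.apply(d/100); R=R*Rn.from_rotvec(a)
    print('start',np.round(s['eef_pos'],4),np.round(np.degrees(s['tcp_rot']),2),'t',s['time']); print(json.dumps(rows)); print('end',np.round(p,4),np.round(np.degrees(R.as_euler('xyz')),2))
def line(a,b,n,ease=False):
    a=np.array(a,float);b=np.array(b,float)
    u=np.arange(1,n+1)/n
    if ease: u=u*u*(3-2*u)
    return [tuple(a+(b-a)*t) for t in u]
def cur():
    s=sensors.state(); yw=np.degrees(s['tcp_rot'][2])
    return (*s['eef_pos'],yw)
E
python3 - <<'E'
from h import *
c=cur(); r0=np.hypot(c[0],c[1]); a0=np.arctan2(c[1],c[0])
g=(.524,-.333); r1=np.hypot(*g);a1=np.arctan2(g[1],g[0])
N=26;w=[]
for i in range(1,N+1):
    u=i/N; r=r0+(r1-r0)*u; a=a0+(a1-a0)*u
    w.append((r*np.cos(a),r*np.sin(a),c[2]+min(1,u*3)*(.33-c[2]),c[3]+(76.5-c[3])*u))
plan(w,dec=1)
E
```

```text
start [0.1587 0.6045 0.2453] [179.99   0.   165.29] t 1.25
[{"tx": -4.5, "ty": -0.2, "tz": -1.0, "az": 0.06}, {"tx": -4.5, "ty": -0.2, "tz": -1.0, "az": 0.059}, {"tx": -4.5, "ty": -0.3, "tz": -0.9, "az": 0.06}, {"tx": -4.5, "ty": -0.4, "tz": -1.0, "az": 0.059}, {"tx": -4.5, "ty": -0.4, "tz": -1.0, "az": 0.06}, {"tx": -4.5, "ty": -0.4, "tz": -1.0, "az": 0.06}, {"tx": -4.5, "ty": -0.5, "tz": -0.9, "az": 0.059}, {"tx": -4.5, "ty": -0.6, "tz": -1.0, "az": 0.06}, {"tx": -4.4, "ty": -0.7, "tz": -0.7, "az": 0.059}, {"tx": -4.5, "ty": -0.7, "az": 0.06}, {"tx": -4.4, "ty": -0.7, "az": 0.06}, {"tx": -4.5, "ty": -0.8, "az": 0.059}, {"tx": -4.4, "ty": -0.9, "az": 0.06}, {"tx": -4.4, "ty": -0.9, "az": 0.059}, {"tx": -4.4, "ty": -1.0, "az": 0.06}, {"tx": -4.4, "ty": -1.0, "az": 0.06}, {"tx": -4.3, "ty": -1.1, "az": 0.059}, {"tx": -4.4, "ty": -1.1, "az": 0.06}, {"tx": -4.3, "ty": -1.2, "az": 0.059}, {"tx": -4.3, "ty": -1.2, "az": 0.06}, {"tx": -4.3, "ty": -1.4, "az": 0.06}, {"tx": -4.3, "ty": -1.3, "az": 0.059}, {"tx": -4.3, "ty": -1.4, "az": 0.06}, {"tx": -4.2, "ty": -1.5, "az": 0.059}, {"tx": -4.3, "ty": -1.5, "az": 0.06}, {"tx": -4.2, "ty": -1.6, "az": 0.06}]
end [ 0.5236 -0.3333  0.3302] [ 1.800e+02 -1.000e-02  7.648e+01]
```

Request:
apply_moves(
  steps=[
    {"tx":-4.5,"ty":-0.2,"tz":-1.0,"az":0.06},
    {"tx":-4.5,"ty":-0.2,"tz":-1.0,"az":0.059},
    {"tx":-4.5,"ty":-0.3,"tz":-0.9,"az":0.06},
    {"tx":-4.5,"ty":-0.4,"tz":-1.0,"az":0.059},
    {"tx":-4.5,"ty":-0.4,"tz":-1.0,"az":0.06},
    {"tx":-4.5,"ty":-0.4,"tz":-1.0,"az":0.06},
    {"tx":-4.5,"ty":-0.5,"tz":-0.9,"az":0.059},
    {"tx":-4.5,"ty":-0.6,"tz":-1.0,"az":0.06},
    {"tx":-4.4,"ty":-0.7,"tz":-0.7,"az":0.059},
    {"tx":-4.5,"ty":-0.7,"az":0.06},
    {"tx":-4.4,"ty":-0.7,"az":0.06},
    {"tx":-4.5,"ty":-0.8,"az":0.059},
    {"tx":-4.4,"ty":-0.9,"az":0.06},
    {"tx":-4.4,"ty":-0.9,"az":0.059},
    {"tx":-4.4,"ty":-1.0,"az":0.06},
    {"tx":-4.4,"ty":-1.0,"az":0.06},
    {"tx":-4.3,"ty":-1.1,"az":0.059},
    {"tx":-4.4,"ty":-1.1,"az":0.06},
  ],
)

```text
invalid input
```

```bash
cat >> h.py <<'E'
def wrist():
    s=sensors.state(); f=grab_frame('wrist')
    T=np.eye(4);T[:3,:3]=Rn.from_euler('xyz',s['tcp_rot']).as_matrix();T[:3,3]=s['eef_pos']
    C=np.linalg.inv(T@np.array(f['mount'],float))
    f2=dict(f); f2['rvec']=cv2.Rodrigues(C[:3,:3])[0].ravel(); f2['tvec']=C[:3,3]
    return f,f2
E
python3 - <<'E'
from h import *
print(cur(),sensors.state()['time'])
f,f2=wrist(); save(f,'w1'); np.savez('w1.npz',rvec=f2['rvec'],tvec=f2['tvec'],fov_y=f['fov_y'],cx=f['cx'],cy=f['cy'],color=f['color'])
for t in ['apron','gate_grip']: print(t,[(np.round(d['point'],3),round(d['p'],2)) for d in place_of(f,t)[:2]])
E
```

```text
(np.float64(0.1587356110659511), np.float64(0.6045312573795228), np.float64(0.24534039109639608), np.float64(165.28634328144418)) 1.25
apron []
gate_grip []
```

View pics/w1.png

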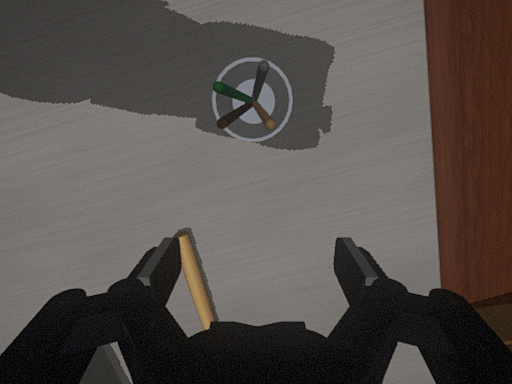

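The wrist picture shows the fingers at the bottom and a tool cup at (253,100). The move was refused because each row needs all six keys.

Request:
apply_moves(
  steps=[
    {"tx":-4.5,"ty":-0.2,"tz":-1.0,"ax":0,"ay":0,"az":0.06},
    {"tx":-4.5,"ty":-0.2,"tz":-1.0,"ax":0,"ay":0,"az":0.06},
    {"tx":-4.5,"ty":-0.3,"tz":-1.0,"ax":0,"ay":0,"az":0.06},
    {"tx":-4.5,"ty":-0.4,"tz":-1.0,"ax":0,"ay":0,"az":0.06},
    {"tx":-4.5,"ty":-0.4,"tz":-1.0,"ax":0,"ay":0,"az":0.06},
    {"tx":-4.5,"ty":-0.4,"tz":-1.0,"ax":0,"ay":0,"az":0.06},
    {"tx":-4.5,"ty":-0.5,"tz":-1.0,"ax":0,"ay":0,"az":0.06},
    {"tx":-4.5,"ty":-0.6,"tz":-1.0,"ax":0,"ay":0,"az":0.06},
    {"tx":-4.4,"ty":-0.7,"tz":-0.5,"ax":0,"ay":0,"az":0.06},
    {"tx":-4.5,"ty":-0.7,"tz":0,"ax":0,"ay":0,"az":0.06},
    {"tx":-4.4,"ty":-0.7,"tz":0,"ax":0,"ay":0,"az":0.06},
    {"tx":-4.5,"ty":-0.8,"tz":0,"ax":0,"ay":0,"az":0.06},
    {"tx":-4.4,"ty":-0.9,"tz":0,"ax":0,"ay":0,"az":0.06},
    {"tx":-4.4,"ty":-0.9,"tz":0,"ax":0,"ay":0,"az":0.06},
    {"tx":-4.4,"ty":-1.0,"tz":0,"ax":0,"ay":0,"az":0.06},
    {"tx":-4.4,"ty":-1.0,"tz":0,"ax":0,"ay":0,"az":0.06},
    {"tx":-4.3,"ty":-1.1,"tz":0,"ax":0,"ay":0,"az":0.06},
    {"tx":-4.4,"ty":-1.1,"tz":0,"ax":0,"ay":0,"az":0.06},
  ],
)

```text
time: 3.65
eef_pos: [0.6199, 0.005, 0.3302]
tcp_rot: [3.142, -0.0, 1.803]
force: [0.7, -0.4, -0.1]
opening: 0.0854
```

```bash
sed -i 's/    rows\[-1\]={k.*//;s/        rows\[-1\]={k:v for.*//' h.py
python3 - <<'E'
from h import *
print(cur(),sensors.state()['time'])
f,f2=wrist(); save(f,'w2'); np.savez('w2.npz',rvec=f2['rvec'],tvec=f2['tvec'],fov_y=f['fov_y'],cx=f['cx'],cy=f['cy'],color=f['color'])
for t in ['apron','gate_grip']: print(t,[(np.round(d['point'],3),round(d['p'],2)) for d in place_of(f,t)[:2]])
E
```

```text
(np.float64(0.6198898888222346), np.float64(0.005023549603272557), np.float64(0.33024153681839324), np.float64(103.29764227547011)) 3.65
apron [(array([0.506, 0.004, 0.008]), 0.96)]
gate_grip [(array([0.671, 0.024, 0.142]), 0.9)]
```

View pics/w2.png

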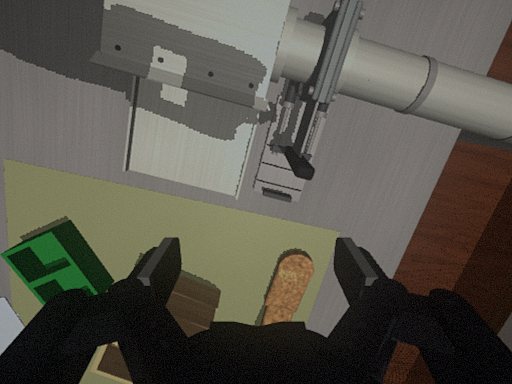

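Good view: the apron's front edge runs from (125,170) to (238,197), with the folds on either side. The bar is at (298,160) and the scribed lines around (280,180).

```bash
python3 - <<'E'
import cv2
c=cv2.imread('pics/w2.png')
cv2.imwrite('pics/w2z.png',cv2.resize(c[60:210,90:330],None,fx=3.3,fy=3.3,interpolation=cv2.INTER_CUBIC))
E
```

```text
(no output)
```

View pics/w2z.png

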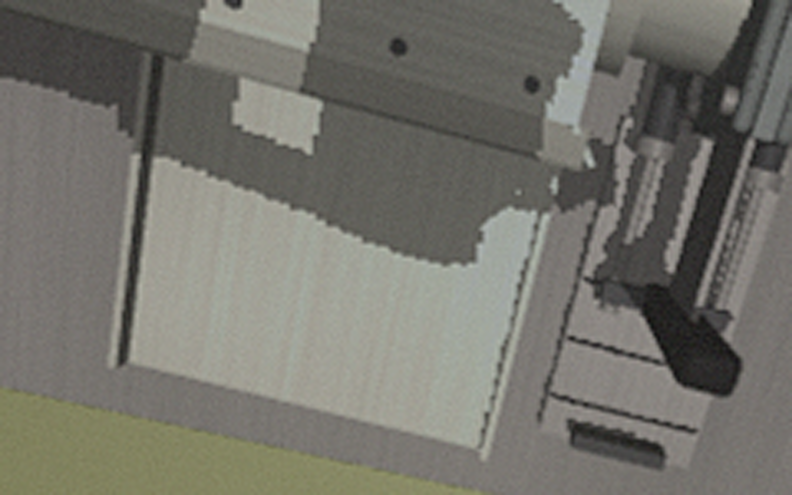

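```bash
python3 - <<'E'
from h import *
f=dict(np.load('w2.npz'))
U=lambda u,v,z: unproj(f,90+u/3.3,60+v/3.3,z)[:2]
K,R,t=KRT(f);print('cam',-R.T@t)
Lb=[U(158,75,.008),U(128,362,.008)]
Rb=[U(545,215,.008),U(485,445,.008)]
Rtp=[U(545,215,.022),U(485,445,.022)]
Ft=[U(128,363,.008),U(482,447,.008)]
for n,q in zip('L R Rtop F'.split(),(Lb,Rb,Rtp,Ft)):
    d=q[1]-q[0];print(n,q,np.linalg.norm(d),np.degrees(np.arctan2(d[1],d[0])))
for n,q,z in (('full',[(552,395),(697,432)],0),('half',[(568,338),(690,368)],0)):
    for zz in (0.0,.005): print(n,[U(*p,zz) for p in q])
E
```

```text
cam [0.60178523 0.08252604 0.45839286]
L [array([0.41214658, 0.0680658 ]), array([ 0.41045315, -0.07748626])] 0.1455619131694009 -90.66657949062767
R [array([0.60741345, 0.04721877]), array([ 0.60362936, -0.07938611])] 0.12666142388482596 -91.71200224958991
Rtop [array([0.6072385 , 0.04831626]), array([ 0.60357203, -0.07435324])] 0.12272428345510475 -91.71200224958989
F [array([ 0.41050036, -0.07803326]), array([ 0.60227904, -0.08089383])] 0.19180001793888352 -0.8545580763918994
full [array([ 0.6331338 , -0.04562929]), array([ 0.71592509, -0.0478086 ])]
full [array([ 0.63279186, -0.04423142]), array([ 0.71468009, -0.04638695])]
half [array([ 0.63411723, -0.01289783]), array([ 0.70202917, -0.01371215])]
half [array([ 0.63376456, -0.01185697]), array([ 0.70093574, -0.01266241])]
```

Request:
apply_moves(
  steps=[
    {"tx":-4.3,"ty":-1.2,"tz":0,"ax":0,"ay":0,"az":0.06},
    {"tx":-4.3,"ty":-1.2,"tz":0,"ax":0,"ay":0,"az":0.06},
    {"tx":-4.3,"ty":-1.4,"tz":0,"ax":0,"ay":0,"az":0.06},
    {"tx":-4.3,"ty":-1.3,"tz":0,"ax":0,"ay":0,"az":0.06},
    {"tx":-4.3,"ty":-1.4,"tz":0,"ax":0,"ay":0,"az":0.06},
    {"tx":-4.2,"ty":-1.5,"tz":0,"ax":0,"ay":0,"az":0.06},
    {"tx":-4.3,"ty":-1.5,"tz":0,"ax":0,"ay":0,"az":0.06},
    {"tx":-4.2,"ty":-1.6,"tz":0,"ax":0,"ay":0,"az":0.05},
    {"tx":0,"ty":0,"tz":0,"ax":0,"ay":0,"az":0},
  ],
)

```text
time: 4.92
eef_pos: [0.5176, -0.3346, 0.3302]
tcp_rot: [-3.142, -0.0, 1.333]
force: [-0.2, -0.2, -0.3]
opening: 0.085
```

```bash

python3 - <<'E'
from h import *
print(cur(),sensors.state()['time'])
f,f2=wrist(); save(f,'w3'); np.savez('w3.npz',rvec=f2['rvec'],tvec=f2['tvec'],fov_y=f['fov_y'],cx=f['cx'],cy=f['cy'],color=f['color'])
for t in ['tray_centre','tray_mid','lift_l_centre','lift_r_centre']: print(t,[(np.round(d['point'],3),round(d['p'],2)) for d in place_of(f,t)[:2]])
c=f['color'][:,:,::-1]
cv2.imwrite('pics/w3z.png',cv2.resize(c[184:384,136:376],None,fx=3,fy=3,interpolation=cv2.INTER_CUBIC))
E
```

```text
(np.float64(0.5175850737602361), np.float64(-0.3345755843359137), np.float64(0.3301993703640683), np.float64(76.35817545694215)) 4.925
tray_centre [(array([ 0.573, -0.53 ,  0.024]), 0.91), (array([ 0.31 , -0.294,  0.027]), 0.69)]
tray_mid []
lift_l_centre [(array([ 0.485, -0.334,  0.109]), 0.73)]
lift_r_centre [(array([ 0.561, -0.351,  0.108]), 0.75)]
```

View pics/w3.png

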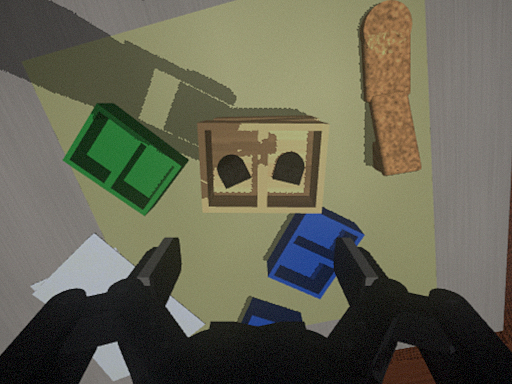

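View pics/w3z.png

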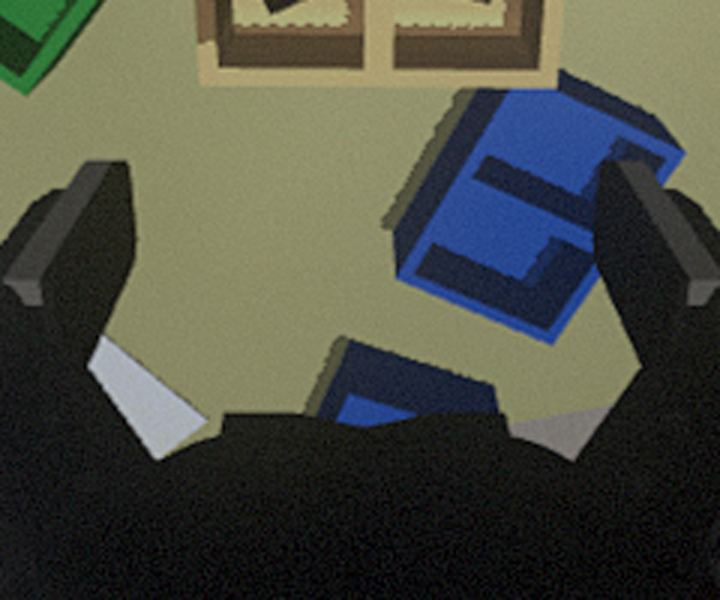

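```bash

python3 - <<'E'
import cv2
c=cv2.imread('pics/w3.png')
cv2.imwrite('pics/w3y.png',cv2.resize(c[100:220,185:345],None,fx=5,fy=5,interpolation=cv2.INTER_CUBIC))
E
```

```text
(no output)
```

View pics/w3y.png

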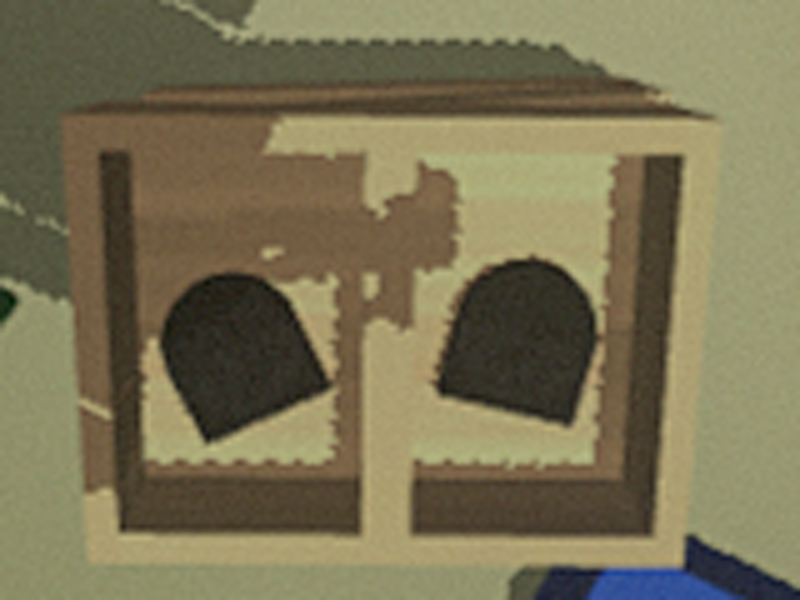

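```bash

python3 - <<'E'
from h import *
f=dict(np.load('w3.npz'))
U=lambda u,v,z=.15: unproj(f,185+u/5,100+v/5,z)[:2]
P=np.array([U(*p) for p in [(63,117),(718,120),(685,567),(88,563)]])
print(P,P.mean(0),np.linalg.norm(P-np.roll(P,-1,0),axis=1))
for a,b in((0,1),(3,2),(0,3),(1,2)): print(np.degrees(np.arctan2(*(P[b]-P[a])[::-1])))
print('div',U(386,535),U(386,330))
# calibrated fit: rectangle .110 x.150 pose LSQ in pixels
from scipy.optimize import least_squares
px=np.array([(185+u/5,100+v/5) for u,v in [(63,117),(718,120),(685,567),(88,563)]])
loc=np.array([(.055,.075),(.055,-.075),(-.055,-.075),(-.055,.075)])
def res(q):
    c,s=np.cos(q[2]),np.sin(q[2]); 
    return np.concatenate([proj(f,[q[0]+c*a-s*b,q[1]+s*a+c*b,.15])-p for (a,b),p in zip(loc,px)])
r=least_squares(res,[.52,-.333,np.radians(76.5)],x_scale=.01);print(r.x,np.degrees(r.x[2]),np.round(r.fun,2))
c=np.array(r.x[:2]); plan(line((*c,.33,np.degrees(r.x[2])),(*c,.2,np.degrees(r.x[2])),1))
E
```

```text
[[ 0.46576387 -0.26315703]
 [ 0.60979689 -0.2986093 ]
 [ 0.58478122 -0.40549132]
 [ 0.43894058 -0.36910559]] [ 0.52482064 -0.33409081] [0.14833197 0.10977044 0.15031106 0.10929129]
-13.827896795466126
-14.008718962403576
-104.20720663371137
-103.17292188006012
div [ 0.51354225 -0.37935017] [ 0.52553505 -0.32833296]
[ 0.5247818  -0.33416473  1.3294284 ] 76.17063654968605 [-0.65 -0.15  0.85 -0.14 -0.25  0.06  0.03  0.41]
start [ 0.5191 -0.3321  0.3303] [ 1.7999e+02 -1.0000e-02  7.6600e+01] t 5.175
[{"tx": -0.07, "ty": 0.6, "tz": 13.03, "ax": 0.0, "ay": 0.0, "az": 0.008}]
end [ 0.5248 -0.3342  0.2   ] [ 1.7999e+02 -1.0000e-02  7.6140e+01]
```

Request:
apply_moves(
  steps=[
    {"tx":-0.1,"ty":0.6,"tz":3.0,"ax":0,"ay":0,"az":0.008},
    {"tx":0,"ty":0,"tz":4,"ax":0,"ay":0,"az":0},
    {"tx":0,"ty":0,"tz":4,"ax":0,"ay":0,"az":0},
    {"tx":0,"ty":0,"tz":3,"ax":0,"ay":0,"az":0},
    {"tx":0,"ty":0,"tz":1,"ax":0,"ay":0,"az":0},
    {"tx":0,"ty":0,"tz":0,"ax":0,"ay":0,"az":0},
  ],
  hand=0.65,
)

```text
time: 5.92
eef_pos: [0.5244, -0.3354, 0.1804]
tcp_rot: [-3.141, -0.0, 1.328]
force: [-1.0, 0.3, 0.9]
opening: 0.0556
```

```bash

python3 - <<'E'
from h import *
print(cur(),sensors.state()['time'])
f,f2=wrist(); save(f,'w4')
E
```

```text
(np.float64(0.5243642486120964), np.float64(-0.3353741467927464), np.float64(0.18041108373601059), np.float64(76.07253140016961)) 5.925
```

View pics/w4.png

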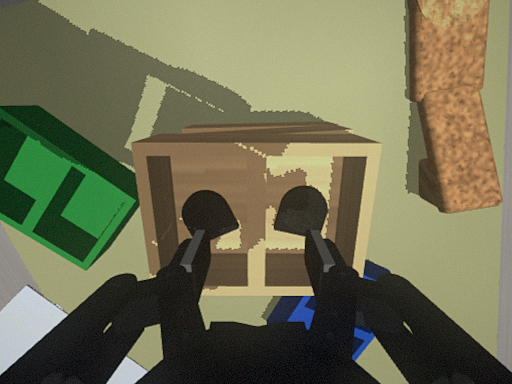

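The fingers straddle the divider evenly (tips at x≈195 and 318, divider at 256). Descending and gripping.

Request:
apply_moves(
  steps=[
    {"tx":0.1,"ty":0,"tz":2.0,"ax":0,"ay":0,"az":0},
    {"tx":0,"ty":0,"tz":2.0,"ax":0,"ay":0,"az":0},
    {"tx":0,"ty":0,"tz":0.6,"ax":0,"ay":0,"az":0},
    {"tx":0,"ty":0,"tz":0,"ax":0,"ay":0,"az":0},
  ],
)

```text
time: 6.48
eef_pos: [0.5245, -0.335, 0.1351]
tcp_rot: [3.141, 0.0, 1.327]
force: [0.2, -0.3, 0.8]
opening: 0.0556
```

Request:
apply_moves(
  steps=[
    {"tx":0,"ty":0,"tz":0,"ax":0,"ay":0,"az":0},
    {"tx":0,"ty":0,"tz":0,"ax":0,"ay":0,"az":0},
    {"tx":0,"ty":0,"tz":0,"ax":0,"ay":0,"az":0},
    {"tx":0,"ty":0,"tz":0,"ax":0,"ay":0,"az":0},
    {"tx":0,"ty":0,"tz":0,"ax":0,"ay":0,"az":0},
    {"tx":0,"ty":0,"tz":0,"ax":0,"ay":0,"az":0},
  ],
  hand=0,
  squeeze=60,
)

```text
time: 7.22
eef_pos: [0.5241, -0.3349, 0.1349]
tcp_rot: [3.141, 0.0, 1.327]
force: [-2.3, 0.7, 6.3]
opening: 0.0108
```

Request:
apply_moves(
  steps=[
    {"tx":0,"ty":0,"tz":-0.4,"ax":0,"ay":0,"az":0},
    {"tx":0,"ty":0,"tz":-0.8,"ax":0,"ay":0,"az":0},
    {"tx":0,"ty":0,"tz":-1.2,"ax":0,"ay":0,"az":0},
    {"tx":0,"ty":0,"tz":-1.6,"ax":0,"ay":0,"az":0},
    {"tx":0,"ty":0,"tz":-1.6,"ax":0,"ay":0,"az":0},
    {"tx":0,"ty":0,"tz":-1.2,"ax":0,"ay":0,"az":0},
    {"tx":0,"ty":0,"tz":-0.8,"ax":0,"ay":0,"az":0},
    {"tx":0,"ty":0,"tz":-0.4,"ax":0,"ay":0,"az":0},
  ],
)

```text
time: 8.22
eef_pos: [0.5241, -0.3349, 0.2147]
tcp_rot: [3.141, 0.0, 1.327]
force: [-0.5, -0.4, -3.9]
opening: 0.0108
```

```bash

python3 - <<'E'
from h import *
s=sensors.state();print(cur(),s['time'],s['force'],s['moment'],s['opening'])
f,f2=wrist(); save(f,'w5')
f=grab_frame('scene'); c=f['color'][:,:,::-1]
cv2.imwrite('pics/s5.png',cv2.resize(c[100:280,100:360],None,fx=3,fy=3,interpolation=cv2.INTER_CUBIC))
E
```

```text
(np.float64(0.5241212334799498), np.float64(-0.33485791631961376), np.float64(0.21470597431940994), np.float64(76.02184614798438)) 8.225 [-0.45949386 -0.43269805 -3.91019882] [-0.04351048  0.05788804 -0.0062536 ] 0.010840550473953395
```

View pics/w5.png

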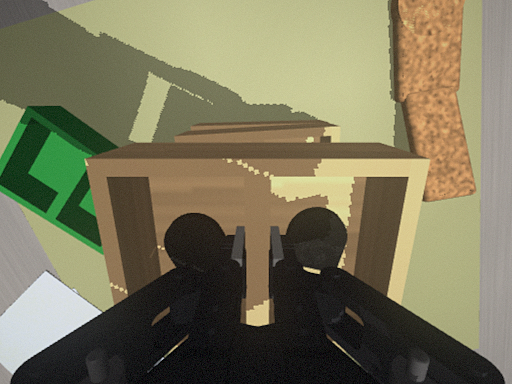

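View pics/s5.png

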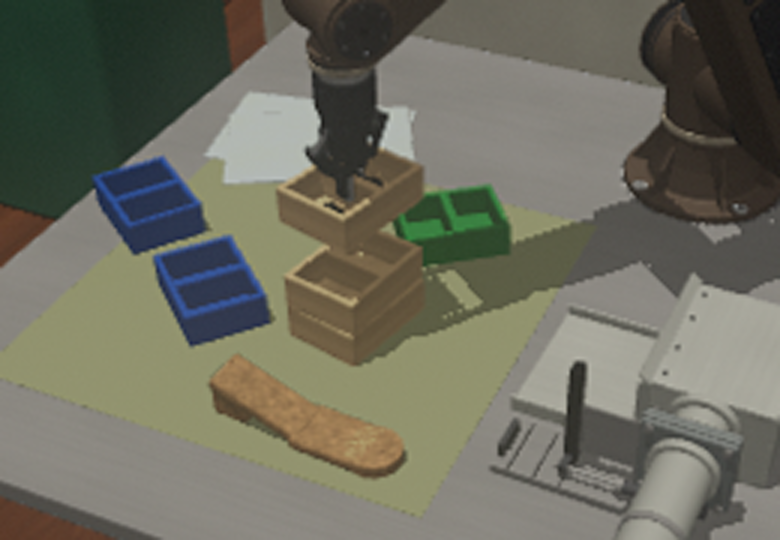

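```bash

python3 - <<'E'
from h import *
f=dict(np.load('w2.npz'))
K,R,t=KRT(f);c=-R.T@t
for uv in [(92,55),(95,62),(104,46),(268,112),(262,108)]:
    d=R.T@np.linalg.inv(K)@np.array([*uv,1.])
    print(uv,[np.round(c+d*((y-c[1])/d[1]),3) for y in (.074,.078)], [np.round(c+d*((z-c[2])/d[2]),3) for z in (.12,.135,.15,.17)])
ft=grab_frame('top')
for uv in [(155+295/6,135+180/6),(155+310/6,135+200/6),(155+280/6,135+515/6),(155+297/6,135+530/6)]: print([np.round(unproj(ft,*uv,z),3) for z in (.12,.135,.15,.17)])
a=(0.5241,-.3349,.2147,76.02);b=(.508,.004,.14,89.0)
m=(.508,.004,.17,89.)
plan(line(a,m,18,True))
E
```

```text
(92, 55) [array([0.848, 0.074, 0.882]), array([0.732, 0.078, 0.683])] [array([0.405, 0.089, 0.12 ]), array([0.414, 0.089, 0.135]), array([0.422, 0.089, 0.15 ]), array([0.434, 0.088, 0.17 ])]
(95, 62) [array([11.961,  0.074, 20.368]), array([ 6.632,  0.078, 11.028])] [array([0.409, 0.083, 0.12 ]), array([0.417, 0.083, 0.135]), array([0.426, 0.083, 0.15 ]), array([0.437, 0.083, 0.17 ])]
(104, 46) [array([0.682, 0.074, 0.607]), array([0.645, 0.078, 0.537])] [array([0.418, 0.102, 0.12 ]), array([0.426, 0.101, 0.135]), array([0.434, 0.1  , 0.15 ]), array([0.445, 0.099, 0.17 ])]
(268, 112) [array([0.62 , 0.074, 0.077]), array([0.611, 0.078, 0.256])] [array([0.618, 0.075, 0.12 ]), array([0.617, 0.075, 0.135]), array([0.616, 0.076, 0.15 ]), array([0.615, 0.076, 0.17 ])]
(262, 108) [array([ 0.616,  0.074, -0.156]), array([0.609, 0.078, 0.132])] [array([0.609, 0.078, 0.12 ]), array([0.609, 0.078, 0.135]), array([0.609, 0.078, 0.15 ]), array([0.608, 0.079, 0.17 ])]
[array([0.614, 0.086, 0.12 ]), array([0.612, 0.084, 0.135]), array([0.61 , 0.082, 0.15 ]), array([0.607, 0.079, 0.17 ])]
[array([0.
[... 1138 characters left out ...]
37, "ax": 0.0, "ay": 0.0, "az": -0.019}, {"tx": 2.71, "ty": -0.44, "tz": 0.36, "ax": 0.0, "ay": 0.0, "az": -0.018}, {"tx": 2.58, "ty": -0.36, "tz": 0.34, "ax": 0.0, "ay": 0.0, "az": -0.018}, {"tx": 2.38, "ty": -0.3, "tz": 0.32, "ax": 0.0, "ay": 0.0, "az": -0.016}, {"tx": 2.11, "ty": -0.23, "tz": 0.28, "ax": 0.0, "ay": 0.0, "az": -0.014}, {"tx": 1.76, "ty": -0.16, "tz": 0.23, "ax": 0.0, "ay": 0.0, "az": -0.012}, {"tx": 1.34, "ty": -0.11, "tz": 0.18, "ax": 0.0, "ay": 0.0, "az": -0.009}, {"tx": 0.86, "ty": -0.06, "tz": 0.12, "ax": 0.0, "ay": 0.0, "az": -0.006}, {"tx": 0.3, "ty": -0.02, "tz": 0.04, "ax": 0.0, "ay": 0.0, "az": -0.002}]
end [0.508 0.004 0.17 ] [-1.7998e+02 -2.0000e-02  8.9030e+01]
```

Request:
apply_moves(
  steps=[
    {"tx":0.3,"ty":-0.1,"tz":0,"ax":0.0,"ay":0.0,"az":-0.002},
    {"tx":0.8,"ty":-0.25,"tz":0.1,"ax":0.0,"ay":0.0,"az":-0.006},
    {"tx":1.3,"ty":-0.35,"tz":0.2,"ax":0.0,"ay":0.0,"az":-0.009},
    {"tx":1.7,"ty":-0.5,"tz":0.25,"ax":0.0,"ay":0.0,"az":-0.012},
    {"tx":2.05,"ty":-0.55,"tz":0.3,"ax":0.0,"ay":0.0,"az":-0.014},
    {"tx":2.3,"ty":-0.6,"tz":0.3,"ax":0.0,"ay":0.0,"az":-0.016},
    {"tx":2.55,"ty":-0.6,"tz":0.35,"ax":0.0,"ay":0.0,"az":-0.017},
    {"tx":2.7,"ty":-0.6,"tz":0.35,"ax":0.0,"ay":0.0,"az":-0.018},
    {"tx":2.75,"ty":-0.55,"tz":0.4,"ax":0.0,"ay":0.0,"az":-0.019},
    {"tx":2.75,"ty":-0.5,"tz":0.4,"ax":0.0,"ay":0.0,"az":-0.019},
    {"tx":2.7,"ty":-0.45,"tz":0.35,"ax":0.0,"ay":0.0,"az":-0.018},
    {"tx":2.6,"ty":-0.35,"tz":0.35,"ax":0.0,"ay":0.0,"az":-0.018},
    {"tx":2.4,"ty":-0.3,"tz":0.3,"ax":0.0,"ay":0.0,"az":-0.016},
    {"tx":2.1,"ty":-0.2,"tz":0.3,"ax":0.0,"ay":0.0,"az":-0.014},
    {"tx":1.75,"ty":-0.15,"tz":0.25,"ax":0.0,"ay":0.0,"az":-0.012},
    {"tx":1.35,"ty":-0.1,"tz":0.2,"ax":0.0,"ay":0.0,"az":-0.009},
    {"tx":0.85,"ty":-0.05,"tz":0.1,"ax":0.0,"ay":0.0,"az":-0.006},
    {"tx":0.3,"ty":0,"tz":0.05,"ax":0.0,"ay":0.0,"az":-0.002},
    {"tx":0,"ty":0,"tz":0,"ax":0,"ay":0,"az":0},
  ],
)

```text
time: 10.75
eef_pos: [0.5086, 0.0037, 0.1688]
tcp_rot: [3.141, -0.0, 1.554]
force: [-0.1, -0.1, -4.7]
opening: 0.0111
```

```bash

python3 - <<'E'
from h import *
s=sensors.state();print(cur(),s['time'],s['force'],s['opening'])
f,f2=wrist(); save(f,'w6'); np.savez('w6.npz',rvec=f2['rvec'],tvec=f2['tvec'],fov_y=f['fov_y'],cx=f['cx'],cy=f['cy'],color=f['color'])
f=grab_frame('top'); c=f['color'][:,:,::-1]
cv2.imwrite('pics/t6.png',cv2.resize(c[135:235,155:265],None,fx=6,fy=6,interpolation=cv2.INTER_CUBIC))
E
```

```text
(np.float64(0.5086053736692594), np.float64(0.0037087093448998744), np.float64(0.16877449027973032), np.float64(89.01939083220492)) 10.75 [-0.13838099 -0.09959179 -4.69114314] 0.0111152325635077
```

View pics/w6.png

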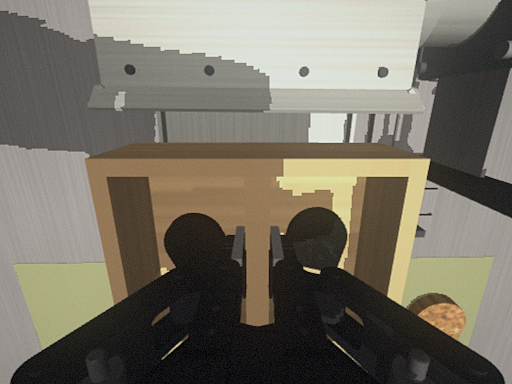

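View pics/t6.png

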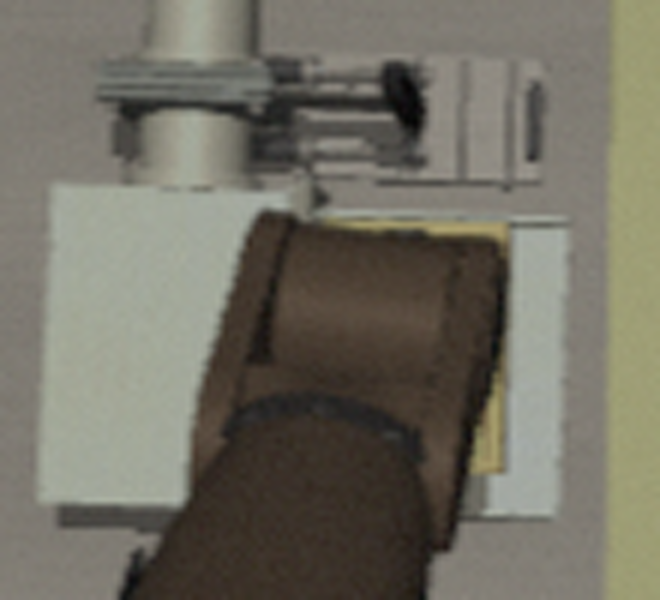

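```bash
python3 - <<'E'
import cv2
c=cv2.imread('pics/w6.png')
cv2.imwrite('pics/w6z.png',cv2.resize(c[75:195,80:440],None,fx=2.2,fy=4,interpolation=cv2.INTER_CUBIC))
E
```

```text
(no output)
```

View pics/w6z.png

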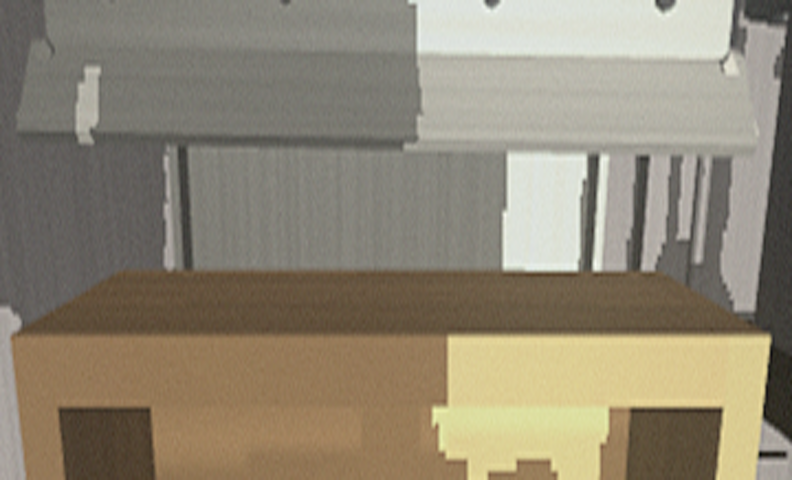

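```bash

python3 - <<'E'
from h import *
f=dict(np.load('w6.npz'))
U=lambda u,v,z: unproj(f,80+u/2.2,75+v/4,z)[:2]
def ang(a,b): d=b-a; return np.round(np.degrees(np.arctan2(d[1],d[0])),2)
for z in (.11,.12,.13): a,b=U(22,130,z),U(752,152,z);print('lip',z,a,b,ang(a,b))
a,b=U(45,52,.13),U(730,56,.13);print('hoodtop',a,b,ang(a,b))
a,b=U(12,333,.184),U(770,333,.184);print('tray',a,b,ang(a,b),np.linalg.norm(a-b),(a+b)/2)
for n,z,p,q in(('L',.008,(191,150),(190,268)),('R',.008,(583,155),(583,268)),('Rtop',.022,(590,155),(587,268))):
    a,b=U(*p,z),U(*q,z);print(n,a,b,ang(b,a))
E
```

```text
lip 0.11 [0.39757096 0.08195155] [0.62182777 0.07482559] -1.82
lip 0.12 [0.40358143 0.08202458] [0.61584086 0.07527985] -1.82
lip 0.13 [0.4095919  0.08209761] [0.60985395 0.0757341 ] -1.82
hoodtop [0.41803754 0.09295264] [0.60156417 0.08950581] -1.08
tray [0.43571795 0.06165416] [0.5843473  0.05926612] -0.92 0.1486485302824029 [0.51003263 0.06046014]
L [0.41559859 0.07493814] [0.41141405 0.04426457] 82.23
R [0.60235699 0.07071229] [0.60489025 0.04117018] 94.9
Rtop [0.60105627 0.0712726 ] [0.60216366 0.04318244] 92.26
```

Request:
apply_moves(
  steps=[
    {"tx":0,"ty":-0.05,"tz":0.5,"ax":0,"ay":0,"az":0.003},
    {"tx":0,"ty":0,"tz":1.2,"ax":0,"ay":0,"az":0},
    {"tx":0,"ty":0,"tz":1.8,"ax":0,"ay":0,"az":0},
    {"tx":0,"ty":0,"tz":2,"ax":0,"ay":0,"az":0},
    {"tx":0,"ty":0,"tz":1.5,"ax":0,"ay":0,"az":0},
    {"tx":0,"ty":0,"tz":1.2,"ax":0,"ay":0,"az":0},
    {"tx":0,"ty":0,"tz":0.8,"ax":0,"ay":0,"az":0},
    {"tx":0,"ty":0,"tz":0.6,"ax":0,"ay":0,"az":0},
    {"tx":0,"ty":0,"tz":0,"ax":0,"ay":0,"az":0},
  ],
)

```text
time: 11.98
eef_pos: [0.508, 0.0039, 0.0726]
tcp_rot: [-3.141, -0.0, 1.551]
force: [0.1, 0.2, -2.2]
opening: 0.0111
```

Request:
apply_moves(
  steps=[
    {"tx":0,"ty":0,"tz":0.8,"ax":0,"ay":0,"az":0},
    {"tx":0,"ty":0,"tz":0.8,"ax":0,"ay":0,"az":0},
    {"tx":0,"ty":0,"tz":0.6,"ax":0,"ay":0,"az":0},
    {"tx":0,"ty":0,"tz":0.3,"ax":0,"ay":0,"az":0},
    {"tx":0,"ty":0,"tz":0,"ax":0,"ay":0,"az":0},
  ],
)

```text
time: 12.6
eef_pos: [0.5079, 0.0039, 0.0476]
tcp_rot: [-3.141, -0.0, 1.551]
force: [-0.2, -0.4, -3.7]
opening: 0.0112
```

Request:
apply_moves(
  steps=[
    {"tx":0,"ty":0,"tz":0.2,"ax":0,"ay":0,"az":0},
    {"tx":0,"ty":0,"tz":0.1,"ax":0,"ay":0,"az":0},
    {"tx":0,"ty":0,"tz":0.1,"ax":0,"ay":0,"az":0},
    {"tx":0,"ty":0,"tz":0,"ax":0,"ay":0,"az":0},
  ],
)

```text
time: 13.1
eef_pos: [0.508, 0.0039, 0.0438]
tcp_rot: [-3.142, -0.0, 1.551]
force: [0.5, 0.5, -3.7]
opening: 0.0109
```

```bash

python3 - <<'E'
from h import *
s=sensors.state();print(cur(),s['time'],s['force'],s['moment'],s['opening'])
f,f2=wrist(); save(f,'w7')
f=grab_frame('scene'); c=f['color'][:,:,::-1]
cv2.imwrite('pics/s7.png',cv2.resize(c[150:290,200:400],None,fx=4,fy=4,interpolation=cv2.INTER_CUBIC))
E
```

```text
(np.float64(0.5080031870865762), np.float64(0.0038714149972565092), np.float64(0.043766123066940964), np.float64(88.8560795545214)) 13.1 [ 0.478602    0.49083082 -3.7342012 ] [ 0.01575789 -0.02036404  0.02772489] 0.0109024222139446
```

View pics/w7.png

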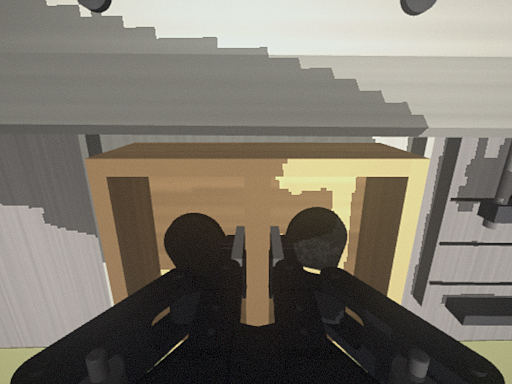

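View pics/s7.png

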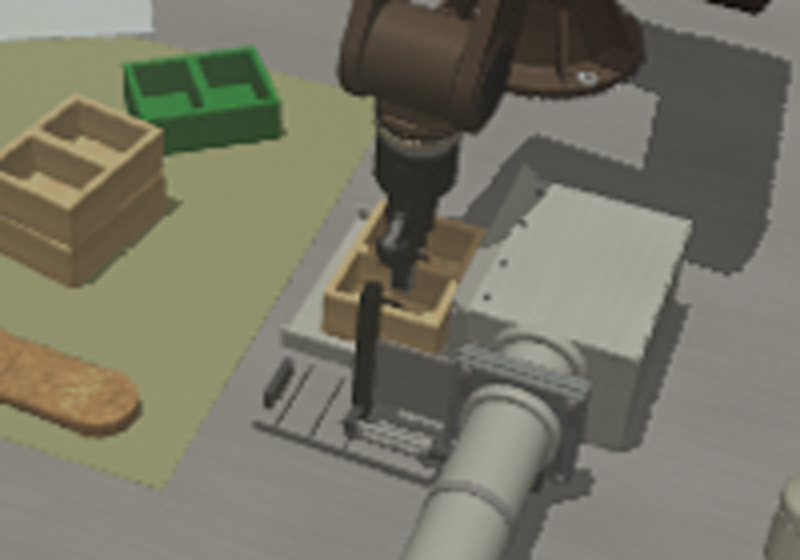

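```bash
python3 - <<'E'
import cv2
c=cv2.imread('pics/w7.png')
a=cv2.resize(c[120:320,60:180],None,fx=3,fy=3,interpolation=cv2.INTER_CUBIC)
b=cv2.resize(c[120:320,380:500],None,fx=3,fy=3,interpolation=cv2.INTER_CUBIC)
cv2.imwrite('pics/w7z.png',cv2.hconcat([a,b]))
E
```

```text
(no output)
```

View pics/w7z.png

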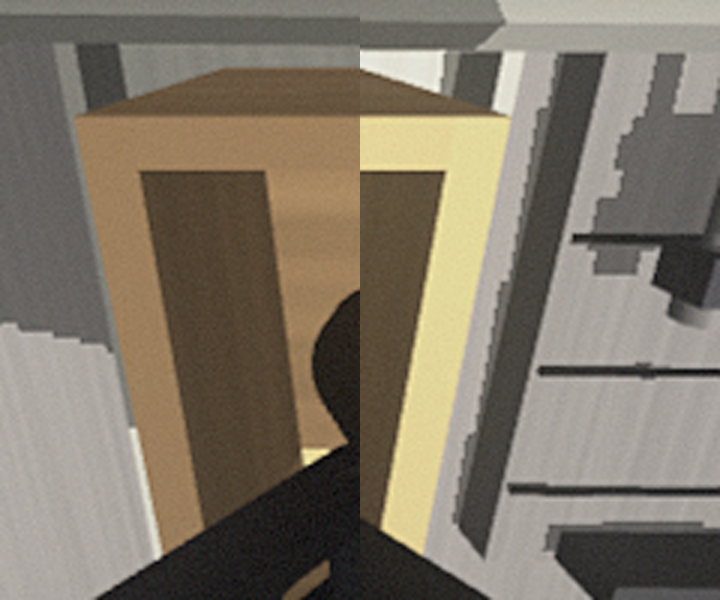

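Both side gaps match: the fold centre is at u≈256 and the tray rim centre at u≈257. Setting it down the last millimetre.

Request:
apply_moves(
  steps=[
    {"tx":0,"ty":0,"tz":0.1,"ax":0,"ay":0,"az":0},
    {"tx":0,"ty":0,"tz":0,"ax":0,"ay":0,"az":0},
  ],
)

```text
time: 13.45
eef_pos: [0.5081, 0.0038, 0.0429]
tcp_rot: [3.141, -0.0, 1.551]
force: [-0.6, -0.8, -0.9]
opening: 0.0114
```

Request:
apply_moves(
  steps=[
    {"tx":0,"ty":0,"tz":0.1,"ax":0,"ay":0,"az":0},
    {"tx":0,"ty":0,"tz":0,"ax":0,"ay":0,"az":0},
  ],
)

```text
time: 13.7
eef_pos: [0.5081, 0.0039, 0.0429]
tcp_rot: [3.141, 0.0, 1.551]
force: [-4.4, 0.5, 15.5]
opening: 0.0108
```

Request:
apply_moves(
  steps=[
    {"tx":0,"ty":0,"tz":-0.1,"ax":0,"ay":0,"az":0},
    {"tx":0,"ty":0,"tz":0,"ax":0,"ay":0,"az":0},
  ],
)

```text
time: 13.95
eef_pos: [0.5081, 0.0039, 0.0429]
tcp_rot: [3.141, -0.0, 1.551]
force: [-1.3, -0.1, 2.7]
opening: 0.0112
```

Request:
apply_moves(
  steps=[
    {"tx":0,"ty":0,"tz":0,"ax":0,"ay":0,"az":0},
    {"tx":0,"ty":0,"tz":0,"ax":0,"ay":0,"az":0},
    {"tx":0,"ty":0,"tz":0,"ax":0,"ay":0,"az":0},
    {"tx":0,"ty":0,"tz":0,"ax":0,"ay":0,"az":0},
  ],
  hand=0.6,
)

```text
time: 14.45
eef_pos: [0.5081, 0.0039, 0.0428]
tcp_rot: [3.142, -0.0, 1.551]
force: [0.8, -0.1, -0.2]
opening: 0.0514
```

```bash

python3 - <<'E'
from h import *
s=sensors.state();print(cur(),s['time'],s['force'],s['opening'])
f,f2=wrist(); save(f,'w8')
E
```

```text
(np.float64(0.508052632976661), np.float64(0.0038572788316858894), np.float64(0.04277269628800574), np.float64(88.85239744955422)) 14.45 [ 0.83299153 -0.05172115 -0.21199171] 0.05143512775792154
```

View pics/w8.png

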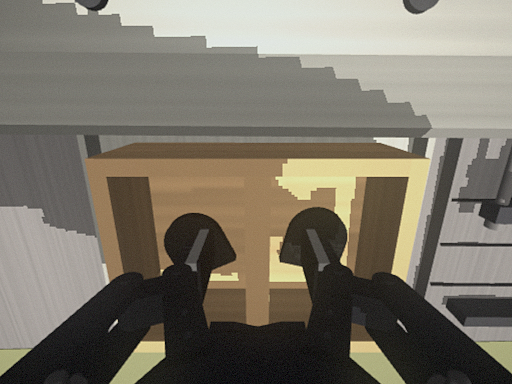

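Released; both lifts are still in the tray. Retracting straight up.

Request:
apply_moves(
  steps=[
    {"tx":0,"ty":0,"tz":-1,"ax":0,"ay":0,"az":0},
    {"tx":0,"ty":0,"tz":-2,"ax":0,"ay":0,"az":0},
    {"tx":0,"ty":0,"tz":-3,"ax":0,"ay":0,"az":0},
    {"tx":0,"ty":0,"tz":-4,"ax":0,"ay":0,"az":0},
    {"tx":0,"ty":0,"tz":-4,"ax":0,"ay":0,"az":0},
    {"tx":0,"ty":0,"tz":-4,"ax":0,"ay":0,"az":0},
    {"tx":0,"ty":0,"tz":-3,"ax":0,"ay":0,"az":0},
    {"tx":0,"ty":0,"tz":-2,"ax":0,"ay":0,"az":0},
    {"tx":0,"ty":0,"tz":0,"ax":0,"ay":0,"az":0},
  ],
)

```text
time: 15.62
eef_pos: [0.5082, 0.0039, 0.2744]
tcp_rot: [3.138, 0.0, 1.551]
force: [0.2, -0.5, -0.2]
opening: 0.0511
```

```bash

python3 - <<'E'
from h import *
s=sensors.state();print(cur(),s['time'],s['force'],s['opening'])
f,f2=wrist(); save(f,'w9'); np.savez('w9.npz',rvec=f2['rvec'],tvec=f2['tvec'],fov_y=f['fov_y'],cx=f['cx'],cy=f['cy'],color=f['color'])
for t in ['tray_centre','apron','gate_grip']: print(t,[(np.round(d['point'],4),round(d['p'],2)) for d in place_of(f,t)[:3]])
f=grab_frame('top')
for t in ['tray_centre','gate_grip']: print(t,[(np.round(d['point'],4),round(d['p'],2)) for d in place_of(f,t)[:3]])
plan([(.673,.022,.243,89)])
E
```

```text
(np.float64(0.5081709993183758), np.float64(0.0038697474634034183), np.float64(0.27441074888304173), np.float64(88.85687815573394)) 15.625 [ 0.22463652 -0.5227517  -0.15465326] 0.05111009361369425
tray_centre [(array([0.507 , 0.0088, 0.0347]), 0.92), (array([ 0.3066, -0.2913,  0.0271]), 0.87)]
apron []
gate_grip [(array([0.6701, 0.0207, 0.1425]), 0.87)]
tray_centre [(array([ 0.3086, -0.2961,  0.0272]), 0.89), (array([ 0.4376, -0.7237,  0.0253]), 0.75), (array([0.506 , 0.0041, 0.0307]), 0.74)]
gate_grip [(array([0.6748, 0.0207, 0.139 ]), 0.65)]
start [0.5079 0.0039 0.2721] [-1.7993e+02 -1.0000e-02  8.8850e+01] t 15.975
[{"tx": 2.14, "ty": 16.48, "tz": 2.89, "ax": -0.001, "ay": 0.0, "az": -0.003}]
end [0.673 0.022 0.243] [-1.7999e+02 -2.0000e-02  8.9020e+01]
```

View pics/w9.png

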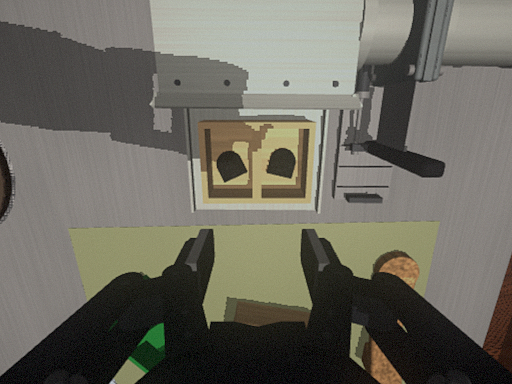

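```bash
python3 - <<'E'
import cv2
c=cv2.imread('pics/w9.png')
cv2.imwrite('pics/w9z.png',cv2.resize(c[95:220,180:340],None,fx=4.8,fy=4.8,interpolation=cv2.INTER_CUBIC))
E
```

```text
(no output)
```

View pics/w9z.png

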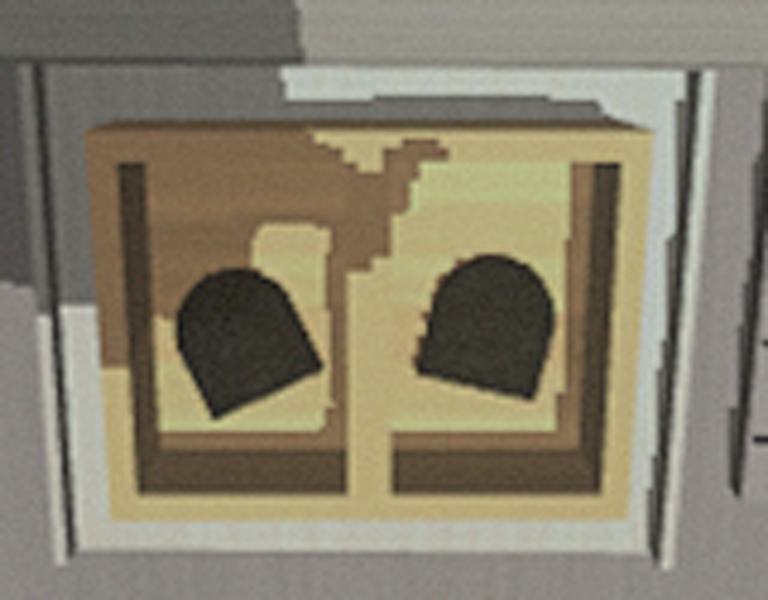

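```bash

python3 - <<'E'
from h import *
f=dict(np.load('w9.npz'))
U=lambda u,v,z: unproj(f,180+u/4.8,95+v/4.8,z)[:2]
def ang(a,b): d=b-a; return np.round(np.degrees(np.arctan2(d[1],d[0])),2)
P=np.array([U(*p,.058) for p in [(85,130),(652,130),(628,522),(110,522)]]);print(P,P.mean(0),ang(P[0],P[1]),ang(P[3],P[2]),np.linalg.norm(P-np.roll(P,-1,0),axis=1))
a,b=U(75,551,.008),U(648,554,.008);print('front',a,b,(a+b)/2,ang(a,b))
a,b=U(48,100,.008),U(75,551,.008);print('L',a,b,ang(b,a))
a,b=U(682,100,.008),U(648,554,.008);print('R',a,b,ang(b,a))
E
```

```text
[[ 0.43545682  0.06140774]
 [ 0.58460292  0.05858096]
 [ 0.58309873 -0.05197501]
 [ 0.43305289 -0.04892629]] [0.50905284 0.00477185] -1.09 -1.16 [0.14917288 0.1105662  0.15007681 0.11036022]
front [ 0.40946905 -0.07826556] [ 0.6010091 -0.0832632] [ 0.50523908 -0.08076438] -1.49
L [0.41445407 0.06711676] [ 0.40946905 -0.07826556] 88.04
R [0.60408815 0.06354048] [ 0.6010091 -0.0832632] 88.8
```

Request:
apply_moves(
  steps=[
    {"tx":0.3,"ty":2.5,"tz":0.5,"ax":0,"ay":0,"az":0},
    {"tx":0.4,"ty":4,"tz":0.6,"ax":0,"ay":0,"az":0},
    {"tx":0.4,"ty":4,"tz":0.6,"ax":0,"ay":0,"az":0},
    {"tx":0.5,"ty":4,"tz":0.6,"ax":0,"ay":0,"az":0},
    {"tx":0.5,"ty":2,"tz":0.6,"ax":0,"ay":0,"az":0},
    {"tx":0,"ty":0,"tz":0,"ax":0,"ay":0,"az":0},
    {"tx":0,"ty":0,"tz":0,"ax":0,"ay":0,"az":0},
  ],
)

```text
time: 16.85
eef_pos: [0.6727, 0.0215, 0.2436]
tcp_rot: [-3.141, -0.0, 1.551]
force: [-0.4, 0.4, 0.3]
opening: 0.0516
```

```bash

python3 - <<'E'
from h import *
s=sensors.state();print(cur(),s['time'],s['force'],s['opening'])
f,f2=wrist(); save(f,'w10'); np.savez('w10.npz',rvec=f2['rvec'],tvec=f2['tvec'],fov_y=f['fov_y'],cx=f['cx'],cy=f['cy'],color=f['color'])
for t in ['gate_grip']: print(t,[(np.round(d['point'],4),round(d['p'],2)) for d in place_of(f,t)[:3]])
plan([(.673,.0215,.14,88.7)])
print(proj(f2,(.673,.0215,.165)))
E
```

```text
(np.float64(0.6727387964803138), np.float64(0.02149101998468254), np.float64(0.24362093324063566), np.float64(88.85809544037414)) 16.85 [-0.35472705  0.41171358  0.34850394] 0.05156825420451825
gate_grip [(array([0.6709, 0.0214, 0.1405]), 0.84)]
start [0.6728 0.0214 0.2442] [179.99  -0.    88.85] t 16.95
[{"tx": 0.01, "ty": 0.02, "tz": 10.42, "ax": 0.0, "ay": 0.0, "az": 0.003}]
end [0.673  0.0215 0.14  ] [179.99  -0.    88.67]
[257.11053953 202.93518599]
```

View pics/w10.png

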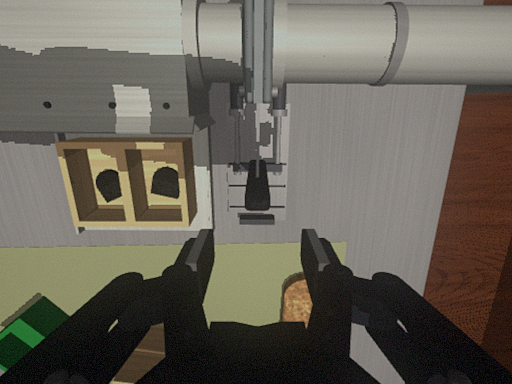

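The bar's top is seen at (258,200); (257,203) was predicted. Descending around it.

Request:
apply_moves(
  steps=[
    {"tx":0,"ty":0,"tz":2.5,"ax":0,"ay":0,"az":0.003},
    {"tx":0,"ty":0,"tz":3,"ax":0,"ay":0,"az":0},
    {"tx":0,"ty":0,"tz":2.5,"ax":0,"ay":0,"az":0},
    {"tx":0,"ty":0,"tz":1.5,"ax":0,"ay":0,"az":0},
    {"tx":0,"ty":0,"tz":0.8,"ax":0,"ay":0,"az":0},
    {"tx":0,"ty":0,"tz":0,"ax":0,"ay":0,"az":0},
  ],
)

```text
time: 17.7
eef_pos: [0.6734, 0.0215, 0.141]
tcp_rot: [3.141, -0.0, 1.548]
force: [1.2, -0.1, 0.2]
opening: 0.0512
```

```bash

python3 - <<'E'
from h import *
s=sensors.state();print(cur(),s['time'],s['force'],s['opening'])
f,f2=wrist(); save(f,'w11')
E
```

```text
(np.float64(0.6734237071706363), np.float64(0.0215211412123347), np.float64(0.14101420722265526), np.float64(88.67956963912049)) 17.7 [ 1.22512583 -0.09097749  0.17634349] 0.05121882896558266
```

View pics/w11.png

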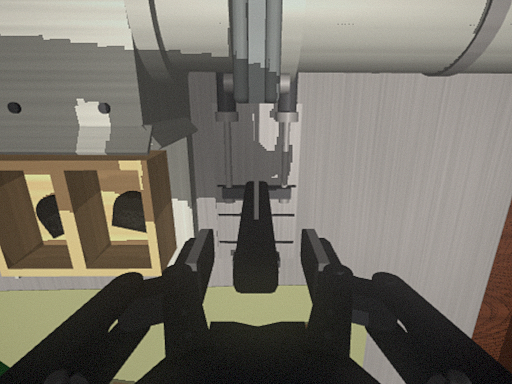

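Request:
apply_moves(
  steps=[
    {"tx":0,"ty":0,"tz":0.2,"ax":0,"ay":0,"az":0},
    {"tx":0,"ty":0,"tz":0,"ax":0,"ay":0,"az":0},
    {"tx":0,"ty":0,"tz":0,"ax":0,"ay":0,"az":0},
    {"tx":0,"ty":0,"tz":0,"ax":0,"ay":0,"az":0},
    {"tx":0,"ty":0,"tz":0,"ax":0,"ay":0,"az":0},
  ],
  hand=0,
  squeeze=90,
)

```text
time: 18.38
eef_pos: [0.6726, 0.0216, 0.1395]
tcp_rot: [-3.14, -0.0, 1.548]
force: [-6.3, -0.9, 5.6]
opening: 0.0207
```

```bash

python3 - <<'E'
from h import *
s=sensors.state();print(cur(),s['time'],s['force'],s['opening'])
f,f2=wrist(); save(f,'w12'); np.savez('w12.npz',rvec=f2['rvec'],tvec=f2['tvec'],fov_y=f['fov_y'],cx=f['cx'],cy=f['cy'],color=f['color'])
E
```

```text
(np.float64(0.6726005656051909), np.float64(0.021585177033251593), np.float64(0.13946968912393043), np.float64(88.67984562644496)) 18.375 [-6.33278861 -0.94282011  5.60877293] 0.0207490221432819
```

View pics/w12.png

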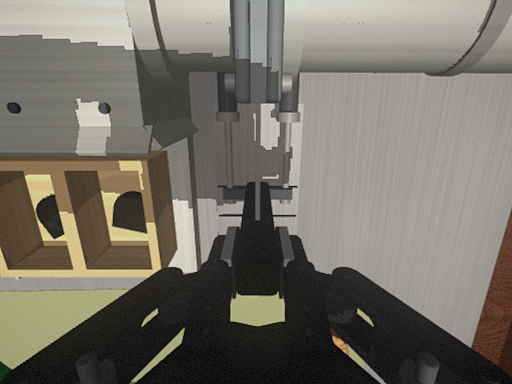

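Request:
apply_moves(
  steps=[
    {"tx":-0.2,"ty":0,"tz":0,"ax":0,"ay":0,"az":0},
    {"tx":-0.3,"ty":0,"tz":0,"ax":0,"ay":0,"az":0},
    {"tx":-0.4,"ty":0,"tz":0,"ax":0,"ay":0,"az":0},
    {"tx":-0.4,"ty":0,"tz":0,"ax":0,"ay":0,"az":0},
    {"tx":-0.4,"ty":0,"tz":0,"ax":0,"ay":0,"az":0},
    {"tx":-0.4,"ty":0,"tz":0,"ax":0,"ay":0,"az":0},
    {"tx":-0.4,"ty":0,"tz":0,"ax":0,"ay":0,"az":0},
    {"tx":-0.3,"ty":0,"tz":0,"ax":0,"ay":0,"az":0},
    {"tx":0,"ty":0,"tz":0,"ax":0,"ay":0,"az":0},
  ],
)

```text
time: 19.55
eef_pos: [0.6719, -0.0051, 0.1395]
tcp_rot: [-3.14, -0.002, 1.548]
force: [-7.8, 8.7, 6.3]
opening: 0.0207
```

```bash

python3 - <<'E'
from h import *
s=sensors.state();print(cur(),s['time'],s['force'],s['opening'])
f,f2=wrist(); save(f,'w13'); np.savez('w13.npz',rvec=f2['rvec'],tvec=f2['tvec'],fov_y=f['fov_y'],cx=f['cx'],cy=f['cy'],color=f['color'])
for n in ('scene','top'):
  f=grab_frame(n)
  print([(np.round(d['point'],4),round(d['p'],2)) for d in place_of(f,'gate_grip')[:2]])
  if n=='scene': cv2.imwrite('pics/s13.png',cv2.resize(f['color'][180:290,230:380,::-1],None,fx=5,fy=5,interpolation=cv2.INTER_CUBIC))
E
```

```text
(np.float64(0.6718596009159374), np.float64(-0.005130790743423331), np.float64(0.13945611126863794), np.float64(88.68340558307598)) 19.55 [-7.7509068   8.70326501  6.33710347] 0.02073029571005213
[(array([ 0.6686, -0.0068,  0.1441]), 0.83)]
[]
```

View pics/w13.png

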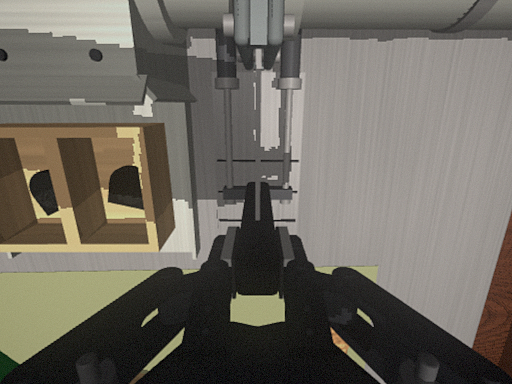

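View pics/s13.png

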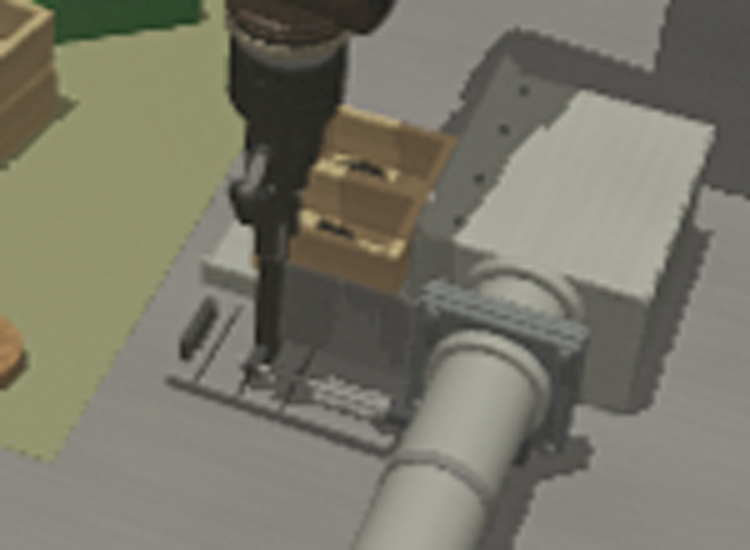

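Between the two pictures, the shut line moved from v=186 to v=161 with the bar fixed in view. That is 25 px, about 27 mm, and matches the TCP's 26.7 mm, so nothing slipped. About 5.3 mm to go.

Request:
apply_moves(
  steps=[
    {"tx":-0.3,"ty":0,"tz":0,"ax":0,"ay":0,"az":0},
    {"tx":-0.25,"ty":0,"tz":0,"ax":0,"ay":0,"az":0},
    {"tx":0,"ty":0,"tz":0,"ax":0,"ay":0,"az":0},
    {"tx":0,"ty":0,"tz":0,"ax":0,"ay":0,"az":0},
  ],
)

```text
time: 20.3
eef_pos: [0.6717, -0.0104, 0.1395]
tcp_rot: [-3.14, -0.002, 1.548]
force: [-7.7, 9.1, 6.9]
opening: 0.0208
```

```bash

python3 - <<'E'
from h import *
s=sensors.state();print(cur(),s['time'],s['force'],s['opening'])
f,f2=wrist(); save(f,'w14')
a=np.load('w12.npz')['color'];b=np.load('w13.npz')['color']
S=[cv2.resize(x[130:250,190:320,::-1],None,fx=2,fy=4,interpolation=cv2.INTER_CUBIC) for x in (a,b,f['color'])]
cv2.imwrite('pics/cmp.png',cv2.hconcat(S))
f=grab_frame('scene');print([(np.round(d['point'],4),round(d['p'],2)) for d in place_of(f,'gate_grip')[:2]])
save(f,'s14')
E
```

```text
(np.float64(0.6717115363915305), np.float64(-0.010350464806699008), np.float64(0.13947117729721237), np.float64(88.69524231083253)) 20.3 [-7.72243797  9.08156257  6.89474964] 0.02084440547658314
[(array([ 0.6717, -0.0078,  0.144 ]), 0.85)]
```

View pics/cmp.png

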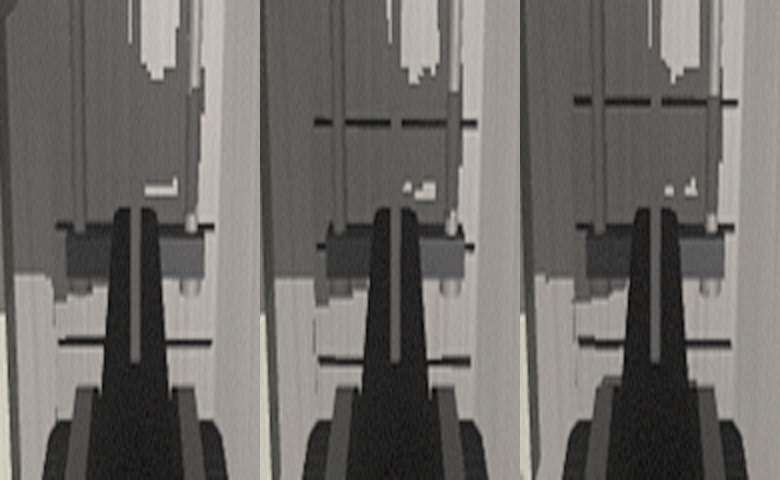

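View pics/s14.png

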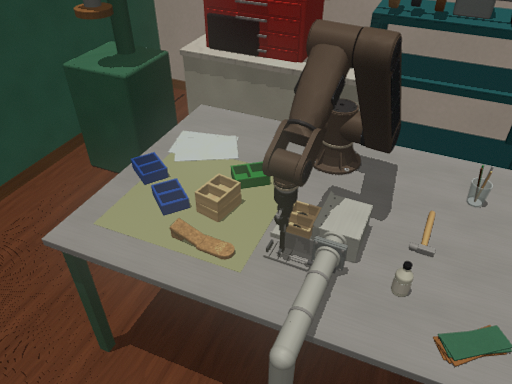

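The half line now sits exactly where the shut line was (row 227 in both crops), so the gate is at half. I'll check that it holds and hand in.

Request:
apply_moves(
  steps=[
    {"tx":0,"ty":0,"tz":0,"ax":0,"ay":0,"az":0},
    {"tx":0,"ty":0,"tz":0,"ax":0,"ay":0,"az":0},
    {"tx":0,"ty":0,"tz":0,"ax":0,"ay":0,"az":0},
    {"tx":0,"ty":0,"tz":0,"ax":0,"ay":0,"az":0},
  ],
)

```text
time: 20.95
eef_pos: [0.6717, -0.0103, 0.1395]
tcp_rot: [-3.14, -0.002, 1.548]
force: [-7.5, 8.9, 7.1]
opening: 0.0209
```

```bash

python3 - <<'E'
from h import *
s=sensors.state();print(cur(),s['time'],s['force'],s['opening'])
print(hand_in())
E
```

```text
(np.float64(0.6716892847633865), np.float64(-0.010331405496441766), np.float64(0.1394759022014337), np.float64(88.69382604044856)) 20.95 [-7.45251917  8.87552294  7.0628828 ] 0.020897638145771193
the job is handed in; nothing more can be done
None
```

I put the loaded top tray on the apron, let go of it, pulled the gate open to half, and handed in at about 21 s while still holding the gate.

- **Tray:** I lifted it level by its divider and set it down on the apron. In the last close-up both heel lifts are inside. It measures within about 2 mm of the apron's middle and within about 0.5° of square. The measurements of the apron's middle disagreed with each other by about 1–2 mm.
- **Gate:** It opened 31.9 mm by the arm's movement (half is 32 mm). The half line now sits exactly where the shut line did before the pull, so the grip did not slip. The pose held steady over the last half second, with about 9 N of pull. The trained network's estimate from the scene camera put the bar about 2.5 mm nearer shut than this. That is within its 4 mm error, so I relied on the scribed lines.
- **Other things:** In the last scene picture the other two trays, bottle, hammer and sole look unmoved, judged by eye only.
- **Forces:** The highest force I read was about 16 N, as the tray touched down.

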